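# Close and lock the sample case with its push-and-turn key

## Task

Close the lid of the sample case on the freezer fully, then lock it: the key in the lock can only be pushed in at one turn, which you have to find by pressing it lightly and turning it gently back and forth, without ever forcing the sprung stop inside. Once it sinks in, turn it clockwise (seen from above) to its stop, so that it stays in with its tongue over the lid's lip. Let go of the key and leave the things round the case where they are.

Things in the scene. Friction and masses are not known exactly. Their poses are not given: they have to be found in the camera images.
- case: grey sample case fixed on the freezer, 190 mm (x) by 170 mm (y); origin at the centre of its underside, x points from the lock ledge in front to the lid's hinge at the back. Its box takes x -45 to +95 mm, rim 66 mm high; the ledge in front (x -95 to -45 mm) is 58 mm high and carries the lock, whose upright axis stands at x -70, y 0 mm
- lid (a joint): hinge of the aluminium lid, along y at x +96, z 69 mm in the case frame; 0 = closed (upper face 72 mm above the freezer), grows as it opens (rad). It starts partly open and stays where left; 2 to 3 N near its front edge moves it. The lid is a plate 146 mm (x) by 174 mm (y) by 6 mm, without a handle: push it shut from above
- lid_middle (a point): point on the upper face of the lid, 85 mm from the hinge line; moves with the lid. Ribs on the face are about 1 mm high
- key (a joint): turn of the key about the lock axis (rad), positive clockwise seen from above; 0 with the bow nearly across the case; range -0.75 to the locked stop at 1.35, where bow and tongue point along the case's +x, over the lid's lip. It stays at the turn where it is left. The turn at which the key can sink in is not shown: anywhere from -0.60 to +0.60, about 0.1 rad to either side will do
- key_bow (a point): centre of the key's upright bow, on the lock axis: a flat plate with dark cheeks, 32 mm wide, 9 mm thick, 32 mm high, to be gripped across its thickness from above. z up; the flat of the bow lies along the point's x axis turned +1.35 rad about z. 115 mm above the freezer with the key out. The tongue lies 25 to 30 mm below it
- lock_collar (a point): fixed point on the lock axis at the ledge's top, 58 mm above the freezer, in the round steel collar. A light spring (1.5 to 3 N) pushes the key out. At wrong turns a hidden sprung stop meets it after 2 mm; at the right turn it sinks 12.5 mm. Turned clockwise 0.4 rad or more while in, it is caught, and let go stays about 10 mm below its first height
- inner_stop (a joint): the sprung stop hidden in the ledge: how far the key pushes it down (m), 0 free, 0.005 at most. It starts to yield at about 2 N, then 3 N per mm (on top of the 1.5 to 3 N of the key's own spring). Pushed in more than 0.004 (about 14 N) it counts as forced. It does not show where the right turn is
- tongue_tip (a point): end of the flat locking tongue, 37 mm from the lock axis, along the bow; tongue 12 mm wide, 5 mm thick; it turns and sinks with the key
- bottle: closed white bottle, 46 mm across, 92 mm tall, standing behind the case; origin at the centre of its underside; leave it alone
- petri: two closed clear petri dishes stacked, 62 mm across, 30 mm tall, standing behind the case; origin at the centre of the underside; leave it alone
- marker: marker pen, 120 mm long, 13 mm thick, lying in front of the case; origin under its middle; leave it alone
- beaker: empty glass beaker, 55 mm across, 68 mm tall, behind the case; origin at the centre of its underside; leave it alone

How it is judged:
On the way, in this order (a step that is already met when the one before it is completed fails the run):
1. the lid is closed (within 0.04 rad) (value of joint lid below 0.04 rad), for 0.2 s.
2. with the lid closed, the key has sunk into the lock, at least 8.8 mm below its first height, turned less than 0.9 rad (value of joint lid below 0.04 rad and z of key_bow in the frame of case below 0.1062 m and value of joint key below 0.9 rad), for 0.1 s.
At the end, for the whole second after the job is handed in: The lid is closed (within 0.04 rad), the key stands at least 8.4 mm below its first height and is turned to more than 1.15 rad (stop at 1.35), at rest and released (value of joint lid below 0.04 rad and z of key_bow in the frame of case below 0.1066 m and value of joint key above 1.15 rad and velocity of joint key between -0.1 and 0.1 rad/s); the robot touches nothing.
It fails at once if the sprung stop in the lock is forced (pushed in more than 4 mm, about 14 N) (value of joint inner_stop above 0.004 m).
It fails at once if the bottle is pushed more than 30 mm from its place (distance of bottle from where it was at the start of the episode above 0.03 m).
It fails at once if the petri is pushed more than 30 mm from its place (distance of petri from where it was at the start of the episode above 0.03 m).
It fails at once if the marker is pushed more than 30 mm from its place (distance of marker from where it was at the start of the episode above 0.03 m).
It fails at once if the beaker is pushed more than 30 mm from its place (distance of beaker from where it was at the start of the episode above 0.03 m).
It also fails if it takes over 58 s, if anything falls off the work surface, if the arm or the gripper's body presses on something with over 40 N, if the wrist force passes 120 N, or if a joint passes its speed limit or range.

## Robot

A 7-joint arm with a two-finger parallel gripper is mounted at the origin on a cart in front of the work surface, level with it; the furniture and walls round the work are solid. World frame = base frame: x ahead of the robot, y to its left, z up, the work surface at z = 0. Lengths are in m, angles in rad, forces in N, time in s.
With the tool pointing down it reaches from about 0.425 to 0.925 m from the base axis. Payload 6.8 kg.
Tool frame: the origin (TCP) lies at the very end of the fingers, on their centre line; the grasp point (between the pads) lies 19 mm behind it; z points along the fingers, x is the direction in which the jaws open and shut, and the axes are right-handed (so a half turn about z gives the same grasp; the last joint's range is limited). The gripper opens to 85 mm and grips with 20 to 120 N. Pads are 22 mm wide; open, the fingers measure 114 mm over their backs; the gripper's body (76 mm by 85 mm) begins 54 mm behind the grasp point. The pads swing forward as they close: fully open they stand 13 mm farther back than shut.
Start: joints at [-0.108, 0.477, 0.022, 1.555, -0.011, 1.109, -0.083], TCP at [0.675, 0, 0.196] pointing down, gripper open.
Joint ranges: [-2.96, 2.96], [-0.34, 2.1], [-1.41, 1.46], [0.24, 2.44], [-1.37, 4.51], [0.17, 1.92], [-2.96, 2.96]. Speed limits (rad/s): [2.39, 2.39, 3.14, 3.14, 3.14, 3.14, 3.14].

## Interface

Orientations are given as a rotation vector (axis times angle).
In Python, from bench import get_obs, imaging, hand_in gives the robot as it stands.
- The arm moves only by the tool send_rows, never from a script. Its argument "motion" is a list of rows, each an object with "dp": the shift along the world's x, y, z in m, a list of three; "rot": the turn, a rotation vector about the world's x, y, z in rad, a list of three; "grip": the finger opening in m, from 0 to 0.0854. In form: [{"dp": [dx, dy, dz], "rot": [ax, ay, az], "grip": grip}, ...]. A call has 1 to 20 rows; each row shifts and turns the pose as measured when the row begins; what a row does not reach is not made up. A row lasts 1/8 s, in which the tool goes at most 62.5 mm and 10.7 degrees, less where a joint would pass 70% of its speed; a pose out of reach is approached as far as the arm can. A call is refused whole if a number of a shift passes 0.0625 or a number of a turn 0.188, either way. A call with a gripper value outside its range is refused whole. The fingers move at their own pace and stop on an object; "grip_force" is the grip in N (left out, the last holds). Time passes only in rows, so rows that do not move let the fingers close. It gives the time, the measured TCP pose, the force and the opening at its end, in the units of the state.
- get_obs(): the state, without advancing time (a new reading comes with each control period).
- imaging.grab_frame(name): name is "scene" or "top"; returns a dict with "img" (480x640x3 uint8, red, green, blue), "fx", "fy", "cx", "cy" (pixels), "D" ([k1, k2, p1, p2, k3] as OpenCV has them; the pictures are not rectified), "R" (3x3) and "t" (3): a world point X has camera coordinates R X + t. Camera axes: x right, y down, z forward; pixel columns grow to the right and rows downward; lengths in m; the calibration is good to about 2 mm. A picture is of the moment at which its call begins. There is no depth.
- hand_in(): hands the job in, once; it reports no verdict.
The state is a dict: "clock": time; "joints": joint angles; "qvel": joint speeds; "tau": joint torques, N m; "tcp_pos": TCP position; "orientation": TCP orientation; "contact_force": force on the tool from outside, world axes, zero at the start; "moment": the same for the moment, N m; "grip_width": finger opening in m.
Only numpy, scipy, OpenCV 4.12 (cv2) and the standard library are available. Lean on these libraries where they do the work, as an engineer would, in place of code of your own. Each camera call takes 0.05 s, during which the arm holds its last target. There are 200 camera calls.

## Working session

There is one attempt and no reset: what is moved stays moved. The work goes in short steps, Python scripts to look and compute and a tool call to move; the robot and the scene stay as the last step left them, time stands still between calls to the robot, and variables do not carry over. Pictures are saved under pics/ and viewed, about 8 in all and at most 12, crops included, and the job is handed in when it is done.

Besides the shell and the picture viewer there is one more tool, called after "Request:" by a JSON object that holds its "op" and its "data", one argument or row to a line. send_rows: Moves the arm, as the interface text tells. Its arguments: {"type":"object","properties":{"motion":{"type":"array","items":{"type":"object","properties":{"dp":{"type":"array","items":{"type":"number"}},"rot":{"type":"array","items":{"type":"number"}},"grip":{"type":"number"}}}},"grip_force":{"type":"number"}},"required":["motion"]}

```bash
mkdir -p pics
cat > h.py <<'E'
import numpy as np, cv2
from bench import get_obs, imaging, hand_in
def grab(n):
    return imaging.grab_frame(n)
def K(f): return np.array([[f['fx'],0,f['cx']],[0,f['fy'],f['cy']],[0,0,1.]])
def ray(f,uv):
    p=cv2.undistortPoints(np.array([[uv]],float),K(f),np.array(f['D'],float)).reshape(2)
    R=np.array(f['R']);t=np.array(f['t']); d=R.T@np.array([p[0],p[1],1]); c=-R.T@t
    return c,d
def onz(f,uv,z):
    c,d=ray(f,uv); return c+d*(z-c[2])/d[2]
def proj(f,X):
    X=np.atleast_2d(np.array(X,float)); r=cv2.Rodrigues(np.array(f['R'],float))[0]
    return cv2.projectPoints(X,r,np.array(f['t'],float),K(f),np.array(f['D'],float))[0].reshape(-1,2)
def save(n,im): cv2.imwrite('pics/'+n+'.png',im[:,:,::-1])
E
python3 - <<'E'
from h import *
import pickle
for n in('scene','top'):
    f=grab(n); save(n+'0',f['img']); pickle.dump(f,open(n+'0.pkl','wb'))
    c,d=ray(f,(320,240)); print(n,c,d,f['fx'])
o=get_obs(); print(o)
E
```

```text
scene [0.00482161 0.2310507  0.66345017] [ 0.6565072  -0.3745112  -0.65480278] 499.5107462605144
top [ 0.45334793 -0.09707635  1.03005381] [ 0.10040928  0.02303663 -0.99497245] 538.4829603761993
{'clock': 0.1, 'joints': array([-0.10811206,  0.47773297,  0.02232333,  1.5563408 , -0.01150436,
        1.1093086 , -0.08310131]), 'qvel': array([ 0.00018067, -0.00182577,  0.00152049, -0.00253293,  0.0006637 ,
        0.00026638,  0.00015625]), 'tau': array([ 5.69385389e-03, -5.97765398e+01,  1.61440808e+00, -2.81952703e+01,
        1.29656185e-02,  5.02699884e-03, -1.13572563e-05]), 'tcp_pos': array([6.74408673e-01, 6.69566553e-06, 1.95417171e-01]), 'orientation': array([ 3.14148297e+00,  7.24411444e-05, -2.60490666e-03]), 'contact_force': array([0.23655211, 0.27386834, 0.19343344]), 'moment': array([-0.02064701,  0.02190456,  0.03306205]), 'grip_width': 0.08545442504227467}
```

View pics/scene0.png

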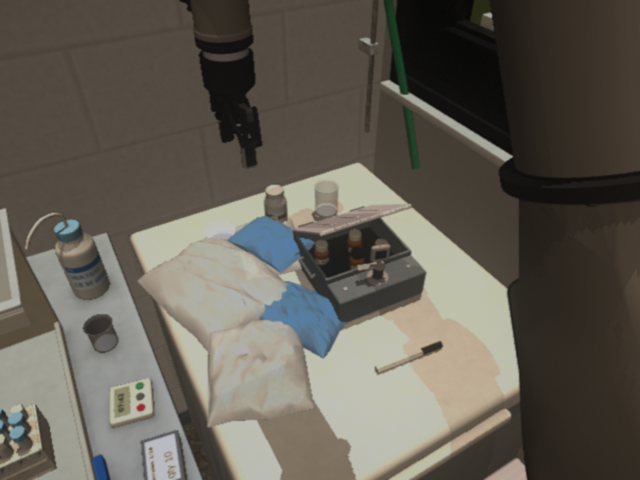

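View pics/top0.png

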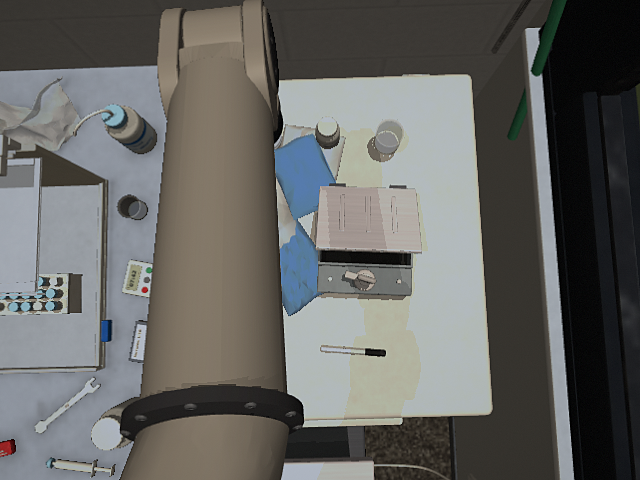

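Scene view: case at about (360,265), lid half open, key at (378,260). Top view: case at (365,245), key at (362,280), and the blue/white bags lie to its left. Next I'll crop around the case in both views.

Run:
```python
from h import *
import pickle
a=pickle.load(open('scene0.pkl','rb'));b=pickle.load(open('top0.pkl','rb'))
A=cv2.resize(a['img'][195:325,285:435],None,fx=4,fy=4,interpolation=cv2.INTER_CUBIC)[:, :]
B=cv2.resize(b['img'][175:305,305:435],None,fx=4.6,fy=4.6,interpolation=cv2.INTER_CUBIC)
cv2.imwrite('pics/cA.png',A[:,:,::-1]);cv2.imwrite('pics/cB.png',B[:,:,::-1])
```

```text
(no output)
```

View pics/cA.png

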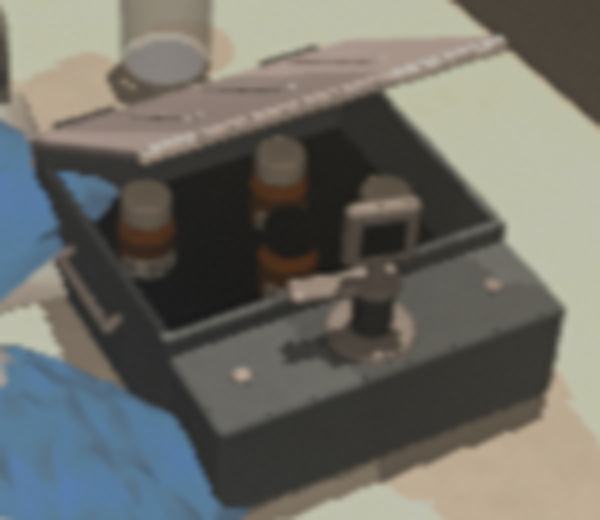

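View pics/cB.png

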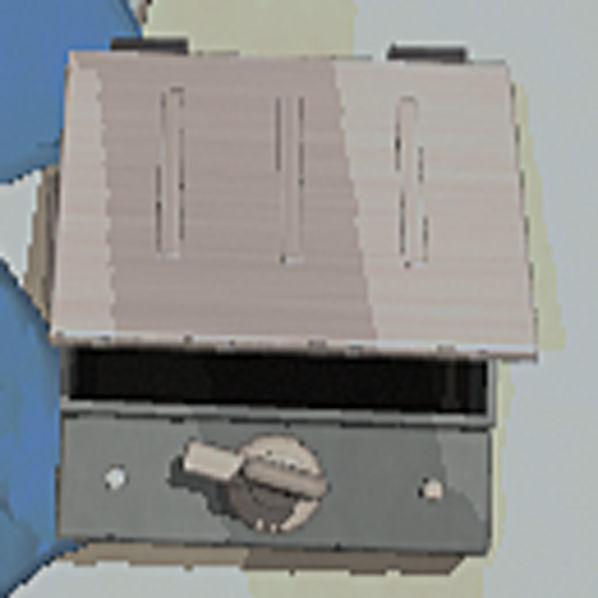

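Run:
```python
from h import *
import pickle
b=pickle.load(open('top0.pkl','rb'));a=pickle.load(open('scene0.pkl','rb'))
T=lambda u,v,z: onz(b,(305+u/4.6,175+v/4.6),z)
S=lambda u,v,z: onz(a,(285+u/4,195+v/4),z)
P={'FL':T(58,540,.058),'FR':T(492,552,.058),'s1':T(115,478,.058),'s2':T(433,490,.058),'BL':T(62,415,.058),'BR':T(492,428,.058),'hl':T(68,52,.07),'hr':T(510,65,.07),'collar':T(277,482,.06),'bow':T(285,477,.131),'bowL':T(248,465,.131),'bowR':T(325,489,.131),'tip':T(190,458,.09),
'S_s1':S(241,375,.058),'S_s2':S(493,286,.058),'S_FL':S(222,435,.058),'S_FR':S(563,312,.058),'S_collar':S(371,330,.06),'S_bow':S(383,205,.131)}
for k,v in P.items(): print(k,v.round(4))
for k in [('FL','FR'),('s1','s2'),('hl','hr'),('bowL','bowR'),('S_s1','S_s2')]:
    d=P[k[0]]-P[k[1]]; print(k,np.linalg.norm(d),np.degrees(np.arctan2(-d[0],d[1])))
d=P['tip']-P['bow'];print(np.linalg.norm(d),np.degrees(np.arctan2(-d[0],d[1])))
# lid front edge
for u,v in[(50,338),(535,355)]:
  for z in (.1,.12,.14,.16): print(u,z,T(u,v,z).round(3))
for p in [(333,205+0)]:pass
c,d=ray(a,(285+145/4,195+155/4)); print('scene lid front left', [ (c+d*(z-c[2])/d[2]).round(3) for z in(.1,.12,.14,.16)])
```

```text
FL [ 0.4572 -0.0677  0.058 ]
FR [ 0.4476 -0.2363  0.058 ]
s1 [ 0.4806 -0.0906  0.058 ]
s2 [ 0.4723 -0.2145  0.058 ]
BL [ 0.5058 -0.0706  0.058 ]
BR [ 0.4958 -0.2386  0.058 ]
hl [ 0.6481 -0.0771  0.07  ]
hr [ 0.6374 -0.2508  0.07  ]
collar [ 0.4772 -0.1537  0.06  ]
bow [ 0.4771 -0.1525  0.131 ]
bowL [ 0.4818 -0.1393  0.131 ]
bowR [ 0.4724 -0.1668  0.131 ]
tip [ 0.4864 -0.1194  0.09  ]
S_s1 [ 0.4834 -0.0905  0.058 ]
S_s2 [ 0.4744 -0.2142  0.058 ]
S_FL [ 0.4589 -0.0663  0.058 ]
S_FR [ 0.4466 -0.2306  0.058 ]
S_collar [ 0.4769 -0.1513  0.06  ]
S_bow [ 0.4772 -0.1507  0.131 ]
('FL', 'FR') 0.16889659214365943 -3.2371414935023366
('s1', 's2') 0.12414385968643862 -3.834392688941952
('hl', 'hr') 0.17394958164970012 -3.5142070019246012
('bowL', 'bowR') 0.029038365339576808 -18.989710616606427
('S_s1', 'S_s2') 0.12406570916992804 -4.144037510936112
0.0535022219732855 -15.685411688413728
50 0.1 [ 0.533 -0.068  0.1  ]
50 0.12 [ 0.531 -0.069  0.12 ]
50 0.14 [ 0.529 -0.069  0.14 ]
50 0.16 [ 0.528 -0.07   0.16 ]
535 0.1 [ 0.521 -0.25   0.1  ]
535 0.12 [ 0.519 -0.247  0.12 ]
535 0.14 [ 0.518 -0.243  0.14 ]
535 0.16 [ 0.516 -0.24   0.16 ]
scene lid front left [array([ 0.583, -0.101,  0.1  ]), array([ 0.563, -0.09 ,  0.12 ]), array([ 0.542, -0.078,  0.14 ]), array([ 0.522, -0.066,  0.16 ])]
```

Request:
{"op": "send_rows", "data": {
  "motion": [
    {"dp":[0,-0.02,0.02],"rot":[0,0,0],"grip":0},
    {"dp":[-0.03,-0.04,0.01],"rot":[0,0,0],"grip":0},
    {"dp":[-0.03,-0.04,0],"rot":[0,0,0],"grip":0},
    {"dp":[-0.03,-0.04,0],"rot":[0,0,0],"grip":0},
    {"dp":[-0.03,-0.02,0],"rot":[0,0,0],"grip":0},
    {"dp":[0,0,0],"rot":[0,0,0],"grip":0},
    {"dp":[0,0,0],"rot":[0,0,0],"grip":0}
  ],
  "grip_force": 40
}}

```text
clock: 0.98
tcp_pos: [0.5484, -0.1627, 0.2226]
orientation: [-3.141, -0.002, 0.012]
contact_force: [0.3, 0.6, 0.9]
grip_width: 0.0003
```

Request:
{"op": "send_rows", "data": {
  "motion": [
    {"dp":[-0.003,0.003,-0.03],"rot":[0,0,0],"grip":0},
    {"dp":[-0.002,0.002,-0.03],"rot":[0,0,0],"grip":0},
    {"dp":[0,0,-0.02],"rot":[0,0,0],"grip":0},
    {"dp":[0,0,-0.02],"rot":[0,0,0],"grip":0},
    {"dp":[0,0,-0.015],"rot":[0,0,0],"grip":0},
    {"dp":[0,0,-0.015],"rot":[0,0,0],"grip":0},
    {"dp":[0,0,-0.01],"rot":[0,0,0],"grip":0}
  ]
}}

```text
clock: 1.85
tcp_pos: [0.5506, -0.1499, 0.0782]
orientation: [-3.139, -0.021, 0.003]
contact_force: [-0.7, -0.3, 1.2]
grip_width: -0.0
```

Request:
{"op": "send_rows", "data": {
  "motion": [
    {"dp":[0,0,-0.003],"rot":[0,0,0],"grip":0},
    {"dp":[0,0,-0.003],"rot":[0,0,0],"grip":0},
    {"dp":[0,0,-0.003],"rot":[0,0,0],"grip":0},
    {"dp":[0,0,-0.003],"rot":[0,0,0],"grip":0}
  ]
}}

```text
clock: 2.35
tcp_pos: [0.5513, -0.1501, 0.0663]
orientation: [-3.139, -0.021, 0.001]
contact_force: [-0.0, 0.4, 1.8]
grip_width: -0.0001
```

Run:
```python
from h import *
f=grab('scene'); A=cv2.resize(f['img'][150:330,260:460],None,fx=3,fy=3,interpolation=cv2.INTER_CUBIC); save('s1',A)
print(get_obs())
```

```text
{'clock': 2.4, 'joints': array([ 0.12250581,  0.46641666,  0.04579019,  1.9196488 , -0.03362523,
        0.75791522,  0.20133589]), 'qvel': array([-0.0011238 , -0.00111899,  0.00042084, -0.00094686,  0.00081577,
        0.00508064, -0.00083718]), 'tau': array([-1.56913401e-02, -5.27011621e+01,  1.82598777e+00, -2.15676051e+01,
       -1.75100053e-02,  1.04364941e-01, -3.10143432e-04]), 'tcp_pos': array([ 0.55112303, -0.15007661,  0.06588867]), 'orientation': array([-3.13874583e+00, -2.11287867e-02,  1.93365787e-03]), 'contact_force': array([0.21540033, 0.00892613, 0.63810327]), 'moment': array([-0.04162283, -0.08332767,  0.01244335]), 'grip_width': -0.00014083174493358688}
```

View pics/s1.png

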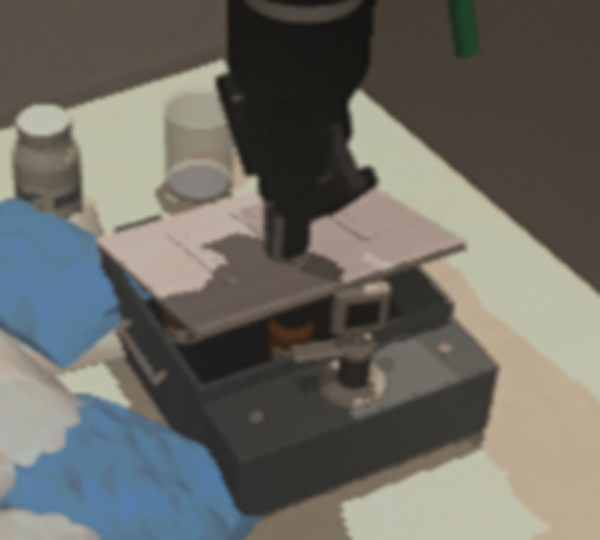

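Run:
```python
from h import *
import pickle
f=pickle.load(open('scene0.pkl','rb'))
print(proj(f,[[.551,-.150,.066],[.551,-.15,.1],[.551,-.15,.12]]))
c,d=ray(f,(260+290/3,150+256/3))
for z in(.066,.08,.1,.12):print((c+d*(z-c[2])/d[2]).round(4))
for n,uv in(('lidFL',(193,333)),('lidFR',(464,247))):
  c,d=ray(f,(260+uv[0]/3,150+uv[1]/3))
  for z in(.08,.09,.1,.11,.12):print(n,(c+d*(z-c[2])/d[2]).round(4))
```

```text
[[353.76072861 249.71629948]
 [354.64932887 235.21467228]
 [355.19382575 226.33018776]]
[ 0.5818 -0.1761  0.066 ]
[ 0.5683 -0.1665  0.08  ]
[ 0.549  -0.1529  0.1   ]
[ 0.5297 -0.1393  0.12  ]
lidFL [ 0.5387 -0.0821  0.08  ]
lidFL [ 0.5296 -0.0767  0.09  ]
lidFL [ 0.5204 -0.0713  0.1   ]
lidFL [ 0.5113 -0.066   0.11  ]
lidFL [ 0.5021 -0.0606  0.12  ]
lidFR [ 0.5234 -0.2627  0.08  ]
lidFR [ 0.5145 -0.2542  0.09  ]
lidFR [ 0.5056 -0.2458  0.1   ]
lidFR [ 0.4967 -0.2373  0.11  ]
lidFR [ 0.4878 -0.2288  0.12  ]
```

Run:
```python
from h import *
import pickle
f=pickle.load(open('scene0.pkl','rb'))
print(proj(f,[[.6744,0,.195],[.6744,0,.208],[.6744+.0427,0,.208],[.6744-.0427,0,.208],[.6744,0,.235]]))
A=cv2.resize(f['img'][40:190,180:330],None,fx=4,fy=4,interpolation=cv2.INTER_CUBIC)
g=grab('scene'); d=np.abs(g['img'].astype(int)-f['img']).max(2)
B=cv2.resize(g['img'][130:280,280:430],None,fx=4,fy=4,interpolation=cv2.INTER_CUBIC); save('two',np.hstack([A,B])[:, :][::1])
im=np.hstack([A,B]); im=cv2.resize(im,(800,400)); save('two',im); print(get_obs()['tcp_pos'])
```

```text
[[241.39586573 178.82743132]
 [240.58560289 172.2314032 ]
 [230.79046534 160.18438326]
 [251.06612546 185.12156619]
 [238.84734664 158.08317259]]
[ 0.55116824 -0.15006308  0.06600023]
```

View pics/two.png

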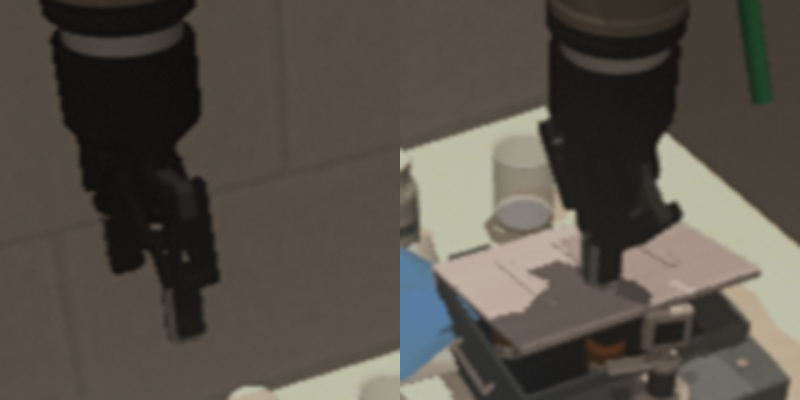

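The lid is still about 15° open. In both views the fingertips sit some 32 mm higher than the TCP reading says. I'll keep pushing, guided by force; the closed lid at a known 72 mm will then calibrate the z offset.

Request:
{"op": "send_rows", "data": {
  "motion": [
    {"dp":[0,0,-0.005],"rot":[0,0,0],"grip":0},
    {"dp":[0,0,-0.005],"rot":[0,0,0],"grip":0},
    {"dp":[0,0,-0.005],"rot":[0,0,0],"grip":0},
    {"dp":[0,0,-0.004],"rot":[0,0,0],"grip":0}
  ]
}}

```text
clock: 2.95
tcp_pos: [0.5509, -0.1502, 0.0459]
orientation: [-3.139, -0.021, 0.002]
contact_force: [-1.0, 0.2, 1.8]
grip_width: -0.0003
```

Request:
{"op": "send_rows", "data": {
  "motion": [
    {"dp":[0,0,-0.003],"rot":[0,0,0],"grip":0},
    {"dp":[0,0,-0.003],"rot":[0,0,0],"grip":0}
  ]
}}

```text
clock: 3.2
tcp_pos: [0.5505, -0.1501, 0.0392]
orientation: [-3.139, -0.021, 0.004]
contact_force: [-0.2, 0.7, 1.9]
grip_width: 0.0004
```

Request:
{"op": "send_rows", "data": {
  "motion": [
    {"dp":[0,0,-0.002],"rot":[0,0,0],"grip":0},
    {"dp":[0,0,-0.002],"rot":[0,0,0],"grip":0}
  ]
}}

```text
clock: 3.45
tcp_pos: [0.5506, -0.1501, 0.0366]
orientation: [-3.138, -0.02, 0.004]
contact_force: [-10.7, 3.0, 31.8]
grip_width: 0.0001
```

Request:
{"op": "send_rows", "data": {
  "motion": [
    {"dp":[0,0,-0.002],"rot":[0,0,0],"grip":0},
    {"dp":[0,0,-0.002],"rot":[0,0,0],"grip":0}
  ]
}}

```text
clock: 3.7
tcp_pos: [0.5506, -0.1501, 0.0368]
orientation: [-3.138, -0.02, 0.004]
contact_force: [-7.4, 3.1, 20.6]
grip_width: -0.0
```

Request:
{"op": "send_rows", "data": {
  "motion": [
    {"dp":[0,0,0.03],"rot":[0,0,0],"grip":0},
    {"dp":[0,0,0.04],"rot":[0,0,0],"grip":0.04},
    {"dp":[-0.02,0,0.035],"rot":[0,0,-0.1],"grip":0.04},
    {"dp":[-0.03,0,0],"rot":[0,0,-0.12],"grip":0.04},
    {"dp":[-0.02,0,0],"rot":[0,0,-0.12],"grip":0.04},
    {"dp":[0,0,0],"rot":[0,0,0],"grip":0.04},
    {"dp":[0,0,0],"rot":[0,0,0],"grip":0.04}
  ]
}}

```text
clock: 4.58
tcp_pos: [0.4819, -0.1497, 0.1463]
orientation: [-3.093, 0.52, -0.008]
contact_force: [-0.6, 0.5, -0.6]
grip_width: 0.04
```

Run:
```python
from h import *
from scipy.spatial.transform import Rotation as R
f=grab('scene'); g=grab('top'); o=get_obs()
A=cv2.resize(f['img'][150:310,300:440],None,fx=3.5,fy=3.5,interpolation=cv2.INTER_CUBIC)
B=cv2.resize(g['img'][170:330,270:420],None,fx=2,fy=2)
B=cv2.copyMakeBorder(B,0,A.shape[0]-B.shape[0],0,0,cv2.BORDER_CONSTANT)
save('s2',np.hstack([A,B])); print(A.shape,B.shape)
X=R.from_rotvec(o['orientation']).as_matrix(); print(o['tcp_pos'],o['contact_force'],o['moment'],X.round(3),np.arctan2(X[1,0],X[0,0]))
t=o['tcp_pos']+[0,0,.035]; print(proj(f,t),proj(f,[.477,-.152,.131]),proj(f,[.477,-.152,.115]))
```

```text
(560, 490, 3) (560, 300, 3)
[ 0.48182041 -0.14976763  0.14608782] [ 0.56869002 -0.70164992 -0.06700196] [ 0.02071036 -0.01892057 -0.00419704] [[ 0.945 -0.328  0.005]
 [-0.328 -0.945  0.004]
 [ 0.004 -0.006 -1.   ]] -0.3340803053825605
[[381.16822491 220.47342344]] [[381.49056771 246.0557902 ]] [[380.68322416 253.41054917]]
```

View pics/s2.png

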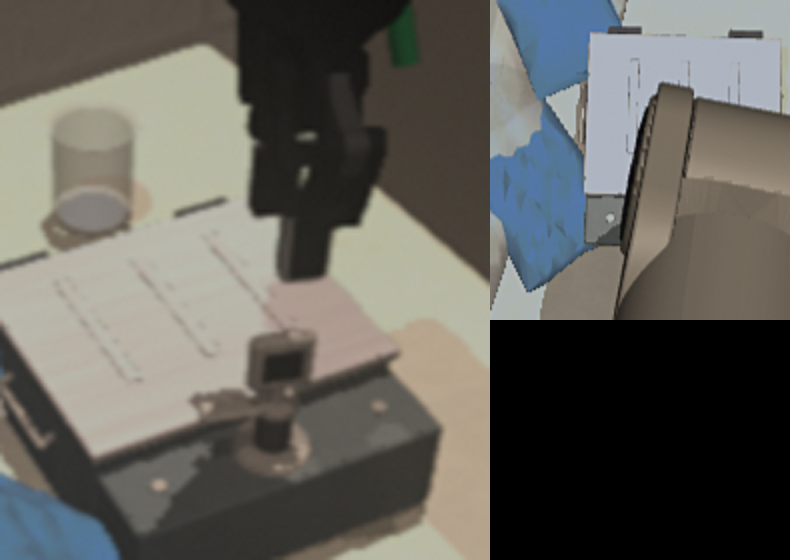

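Request:
{"op": "send_rows", "data": {
  "motion": [
    {"dp":[-0.005,0,-0.025],"rot":[0,0,0],"grip":0.04},
    {"dp":[0,0,-0.03],"rot":[0,0,0],"grip":0.04},
    {"dp":[0,0,-0.02],"rot":[0,0,0],"grip":0.04},
    {"dp":[0,0,0],"rot":[0,0,0],"grip":0.04},
    {"dp":[0,0,0],"rot":[0,0,0],"grip":0.04}
  ]
}}

```text
clock: 5.3
tcp_pos: [0.481, -0.1496, 0.0691]
orientation: [-3.094, 0.511, -0.011]
contact_force: [0.4, -0.2, 0.3]
grip_width: 0.0401
```

Run:
```python
from h import *
f=grab('scene'); o=get_obs()
A=cv2.resize(f['img'][190:310,320:440],None,fx=5,fy=5,interpolation=cv2.INTER_CUBIC)
save('s3',A)
print(o['tcp_pos'],o['contact_force'])
t=o['tcp_pos']+[0,0,.035]; print((proj(f,[t,[.477,-.152,.131],[.477,-.152,.099]])-[320,190])*5)
```

```text
[ 0.48102264 -0.14958764  0.0692387 ] [-0.36404161 -0.6289322   0.1578708 ]
[[287.70067385 336.46892358]
 [307.45283857 280.278951  ]
 [299.48317085 352.88507096]]
```

View pics/s3.png

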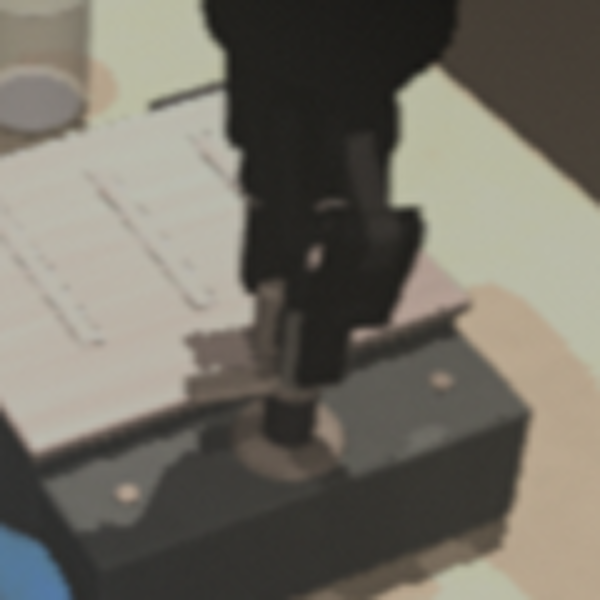

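Run:
```python
from h import *
import pickle
f=pickle.load(open('scene0.pkl','rb')); t=np.array([.481,-.1496,.0692])
j=np.array([np.cos(.334),-np.sin(.334),0]); w=np.array([np.sin(.334),np.cos(.334),0])
for zo in(.035,.039):
 for th in(0,7,14):
  q=[t+[0,0,zo]-j*(.020+th/1e3)+w*s for s in(.011,0,-.011)]
  print(zo,th,((proj(f,q)-[320,190])*5).round(0).tolist())
# stereo of bow/collar
b=pickle.load(open('top0.pkl','rb'))
def tri(uv1,uv2):
  c1,d1=ray(b,uv1);c2,d2=ray(f,uv2); s=np.linalg.lstsq(np.c_[d1,-d2],c2-c1,rcond=None)[0]
  p,q=c1+d1*s[0],c2+d2*s[1]; return (p+q)/2,np.linalg.norm(p-q)
print(tri((305+115/4.6,175+478/4.6),(285+241/4,195+375/4)),tri((305+433/4.6,175+490/4.6),(285+493/4,195+286/4)))
print(tri((305+277/4.6,175+482/4.6),(285+371/4,195+330/4)),tri((305+285/4.6,175+477/4.6),(285+383/4,195+204/4)))
```

```text
0.035 0 [[271.0, 382.0], [304.0, 378.0], [337.0, 374.0]]
0.035 7 [[277.0, 397.0], [310.0, 393.0], [343.0, 389.0]]
0.035 14 [[283.0, 412.0], [316.0, 408.0], [350.0, 404.0]]
0.039 0 [[272.0, 373.0], [305.0, 369.0], [338.0, 365.0]]
0.039 7 [[278.0, 388.0], [311.0, 384.0], [344.0, 380.0]]
0.039 14 [[284.0, 403.0], [317.0, 399.0], [351.0, 395.0]]
(array([ 0.48104823, -0.08993388,  0.06032928]), np.float64(0.0017346035687328663)) (array([ 0.47276756, -0.21369298,  0.05958769]), np.float64(0.001553464452400468))
(array([ 0.47773279, -0.1531031 ,  0.05823906]), np.float64(0.0017649379186359837)) (array([ 0.47759554, -0.15193289,  0.13062459]), np.float64(0.001514695998838953))
```

Request:
{"op": "send_rows", "data": {
  "motion": [
    {"dp":[-0.004,-0.003,-0.003],"rot":[0,0,0],"grip":0.04},
    {"dp":[0,0,0],"rot":[0,0,0],"grip":0.04}
  ]
}}

```text
clock: 5.6
tcp_pos: [0.4777, -0.1531, 0.0673]
orientation: [-3.094, 0.511, -0.015]
contact_force: [-0.1, -0.2, 0.5]
grip_width: 0.0401
```

Request:
{"op": "send_rows", "data": {
  "motion": [
    {"dp":[0,0.0005,-0.003],"rot":[0,0,0],"grip":0.02},
    {"dp":[0,0,0],"rot":[0,0,0],"grip":0.012},
    {"dp":[0,0,0],"rot":[0,0,0],"grip":0.0},
    {"dp":[0,0,0],"rot":[0,0,0],"grip":0.0},
    {"dp":[0,0,0],"rot":[0,0,0],"grip":0.0}
  ],
  "grip_force": 30
}}

```text
clock: 6.22
tcp_pos: [0.4784, -0.1528, 0.0648]
orientation: [-3.094, 0.511, -0.018]
contact_force: [0.3, 0.3, -0.2]
grip_width: 0.0089
```

Request:
{"op": "send_rows", "data": {
  "motion": [
    {"dp":[0,0,-0.001],"rot":[0,0,0],"grip":0},
    {"dp":[0,0,-0.0005],"rot":[0,0,0],"grip":0}
  ]
}}

```text
clock: 6.48
tcp_pos: [0.4784, -0.1528, 0.0634]
orientation: [-3.094, 0.511, -0.018]
contact_force: [0.4, -0.7, 1.7]
grip_width: 0.0083
```

Request:
{"op": "send_rows", "data": {
  "motion": [
    {"dp":[0,0,-0.0005],"rot":[0,0,0],"grip":0}
  ]
}}

```text
clock: 6.6
tcp_pos: [0.4784, -0.1528, 0.0629]
orientation: [-3.094, 0.511, -0.018]
contact_force: [0.2, -0.9, 1.4]
grip_width: 0.0086
```

Request:
{"op": "send_rows", "data": {
  "motion": [
    {"dp":[0,0,-0.0005],"rot":[0,0,0],"grip":0}
  ]
}}

```text
clock: 6.72
tcp_pos: [0.4784, -0.1528, 0.0625]
orientation: [-3.094, 0.511, -0.018]
contact_force: [-1.1, -0.4, 3.4]
grip_width: 0.0084
```

Request:
{"op": "send_rows", "data": {
  "motion": [
    {"dp":[0,0,-0.0002],"rot":[0,0,-0.05],"grip":0},
    {"dp":[0,0,-0.0002],"rot":[0,0,-0.05],"grip":0}
  ]
}}

```text
clock: 6.98
tcp_pos: [0.4783, -0.1528, 0.0623]
orientation: [-3.064, 0.67, -0.018]
contact_force: [0.5, -0.9, 3.6]
grip_width: 0.0084
```

Request:
{"op": "send_rows", "data": {
  "motion": [
    {"dp":[0,0,-0.0002],"rot":[0,0,-0.05],"grip":0},
    {"dp":[0,0,-0.0002],"rot":[0,0,-0.05],"grip":0}
  ]
}}

```text
clock: 7.22
tcp_pos: [0.4782, -0.1527, 0.0622]
orientation: [-3.026, 0.827, -0.018]
contact_force: [-0.8, 0.2, 4.7]
grip_width: 0.0085
```

Request:
{"op": "send_rows", "data": {
  "motion": [
    {"dp":[0,0,-0.0002],"rot":[0,0,-0.05],"grip":0},
    {"dp":[0,0,-0.0002],"rot":[0,0,-0.05],"grip":0}
  ]
}}

```text
clock: 7.48
tcp_pos: [0.478, -0.1527, 0.0621]
orientation: [-2.98, 0.983, -0.018]
contact_force: [0.1, -0.1, 5.4]
grip_width: 0.0087
```

Request:
{"op": "send_rows", "data": {
  "motion": [
    {"dp":[0,0,-0.0001],"rot":[0,0,-0.05],"grip":0},
    {"dp":[0,0,-0.0001],"rot":[0,0,-0.05],"grip":0}
  ]
}}

```text
clock: 7.72
tcp_pos: [0.4779, -0.1526, 0.0623]
orientation: [-2.925, 1.135, -0.018]
contact_force: [-0.4, -1.0, 4.6]
grip_width: 0.0082
```

Request:
{"op": "send_rows", "data": {
  "motion": [
    {"dp":[0,0,-0.0001],"rot":[0,0,-0.05],"grip":0},
    {"dp":[0,0,-0.0001],"rot":[0,0,-0.05],"grip":0}
  ]
}}

```text
clock: 7.98
tcp_pos: [0.4778, -0.1525, 0.0624]
orientation: [-2.863, 1.285, -0.018]
contact_force: [-1.0, -0.7, 4.7]
grip_width: 0.0084
```

Request:
{"op": "send_rows", "data": {
  "motion": [
    {"dp":[0,0,-0.0001],"rot":[0,0,-0.05],"grip":0}
  ]
}}

```text
clock: 8.1
tcp_pos: [0.4777, -0.1524, 0.0624]
orientation: [-2.829, 1.359, -0.018]
contact_force: [-1.7, -0.0, 3.4]
grip_width: 0.009
```

Request:
{"op": "send_rows", "data": {
  "motion": [
    {"dp":[0,0,-0.0005],"rot":[0,0,0.02],"grip":0}
  ]
}}

```text
clock: 8.22
tcp_pos: [0.4777, -0.1524, 0.062]
orientation: [-2.843, 1.328, -0.018]
contact_force: [-1.4, -0.0, 5.0]
grip_width: 0.0084
```

Request:
{"op": "send_rows", "data": {
  "motion": [
    {"dp":[0,0,-0.0002],"rot":[0,0,0.1],"grip":0},
    {"dp":[0,0,-0.0002],"rot":[0,0,0.1],"grip":0}
  ]
}}

```text
clock: 8.48
tcp_pos: [0.478, -0.1526, 0.062]
orientation: [-2.966, 1.023, -0.018]
contact_force: [-1.0, -0.1, 4.4]
grip_width: 0.0085
```

Request:
{"op": "send_rows", "data": {
  "motion": [
    {"dp":[0,0,-0.0002],"rot":[0,0,0.08],"grip":0},
    {"dp":[0,0,-0.0002],"rot":[0,0,0.08],"grip":0}
  ]
}}

```text
clock: 8.72
tcp_pos: [0.4782, -0.1527, 0.062]
orientation: [-3.041, 0.768, -0.018]
contact_force: [-0.3, 1.3, 5.3]
grip_width: 0.0087
```

Request:
{"op": "send_rows", "data": {
  "motion": [
    {"dp":[0,0,-0.0002],"rot":[0,0,0.08],"grip":0},
    {"dp":[0,0,-0.0001],"rot":[0,0,0.08],"grip":0}
  ]
}}

```text
clock: 8.98
tcp_pos: [0.4784, -0.1528, 0.0621]
orientation: [-3.093, 0.509, -0.018]
contact_force: [-0.8, 0.4, 4.8]
grip_width: 0.0086
```

Request:
{"op": "send_rows", "data": {
  "motion": [
    {"dp":[0,0,-0.0002],"rot":[0,0,0.06],"grip":0},
    {"dp":[0,0,-0.0001],"rot":[0,0,0.05],"grip":0}
  ]
}}

```text
clock: 9.22
tcp_pos: [0.4786, -0.1528, 0.0621]
orientation: [-3.117, 0.325, -0.018]
contact_force: [-1.3, 1.1, 4.3]
grip_width: 0.0087
```

Request:
{"op": "send_rows", "data": {
  "motion": [
    {"dp":[0,0,-0.0002],"rot":[0,0,0.05],"grip":0},
    {"dp":[0,0,-0.0001],"rot":[0,0,0.05],"grip":0}
  ]
}}

```text
clock: 9.48
tcp_pos: [0.4788, -0.1528, 0.0621]
orientation: [-3.129, 0.158, -0.018]
contact_force: [-0.6, 0.0, 3.9]
grip_width: 0.0085
```

Request:
{"op": "send_rows", "data": {
  "motion": [
    {"dp":[0,0,-0.0003],"rot":[0,0,0.05],"grip":0},
    {"dp":[0,0,-0.0002],"rot":[0,0,0.05],"grip":0}
  ]
}}

```text
clock: 9.72
tcp_pos: [0.4789, -0.1527, 0.0616]
orientation: [-3.133, -0.011, -0.018]
contact_force: [0.8, -0.1, 1.8]
grip_width: 0.0084
```

Request:
{"op": "send_rows", "data": {
  "motion": [
    {"dp":[0,0,-0.0002],"rot":[0,0,0.05],"grip":0},
    {"dp":[0,0,-0.0001],"rot":[0,0,0.05],"grip":0}
  ]
}}

```text
clock: 9.98
tcp_pos: [0.479, -0.1528, 0.0612]
orientation: [-3.127, -0.179, -0.018]
contact_force: [-0.4, 0.5, 2.9]
grip_width: 0.0085
```

Request:
{"op": "send_rows", "data": {
  "motion": [
    {"dp":[0,0,-0.0002],"rot":[0,0,0.05],"grip":0},
    {"dp":[0,0,-0.0001],"rot":[0,0,0.05],"grip":0}
  ]
}}

```text
clock: 10.22
tcp_pos: [0.4792, -0.1527, 0.0608]
orientation: [-3.112, -0.347, -0.018]
contact_force: [-0.5, 0.5, 1.2]
grip_width: 0.0084
```

Request:
{"op": "send_rows", "data": {
  "motion": [
    {"dp":[0,0,-0.0002],"rot":[0,0,0.05],"grip":0},
    {"dp":[0,0,-0.0001],"rot":[0,0,0.05],"grip":0}
  ]
}}

```text
clock: 10.48
tcp_pos: [0.4793, -0.1526, 0.0606]
orientation: [-3.088, -0.513, -0.017]
contact_force: [-0.4, 0.8, 3.9]
grip_width: 0.0088
```

Request:
{"op": "send_rows", "data": {
  "motion": [
    {"dp":[0,0,0],"rot":[0,0,-0.09],"grip":0},
    {"dp":[0,0,0],"rot":[0,0,-0.09],"grip":0},
    {"dp":[0,0,0],"rot":[0,0,-0.09],"grip":0}
  ]
}}

```text
clock: 10.85
tcp_pos: [0.479, -0.1527, 0.0604]
orientation: [-3.13, -0.09, -0.019]
contact_force: [-1.3, 0.1, 1.8]
grip_width: 0.0086
```

Request:
{"op": "send_rows", "data": {
  "motion": [
    {"dp":[0,0,-0.0005],"rot":[0,0,0],"grip":0}
  ]
}}

```text
clock: 10.98
tcp_pos: [0.479, -0.1527, 0.0599]
orientation: [-3.131, -0.094, -0.019]
contact_force: [-0.5, 0.4, 3.2]
grip_width: 0.0082
```

Request:
{"op": "send_rows", "data": {
  "motion": [
    {"dp":[0,0,-0.0005],"rot":[0,0,0],"grip":0}
  ]
}}

```text
clock: 11.1
tcp_pos: [0.479, -0.1527, 0.0593]
orientation: [-3.13, -0.098, -0.019]
contact_force: [0.5, -0.1, 0.6]
grip_width: 0.0084
```

Free at this turn. I'll keep pressing in small steps, watching the force.

Request:
{"op": "send_rows", "data": {
  "motion": [
    {"dp":[0,0,-0.001],"rot":[0,0,0],"grip":0}
  ]
}}

```text
clock: 11.22
tcp_pos: [0.479, -0.1527, 0.0582]
orientation: [-3.13, -0.1, -0.019]
contact_force: [0.2, 0.3, 2.3]
grip_width: 0.0086
```

Request:
{"op": "send_rows", "data": {
  "motion": [
    {"dp":[0,0,-0.001],"rot":[0,0,0],"grip":0}
  ]
}}

```text
clock: 11.35
tcp_pos: [0.479, -0.1527, 0.0571]
orientation: [-3.13, -0.101, -0.019]
contact_force: [0.6, -0.5, 2.1]
grip_width: 0.0084
```

Request:
{"op": "send_rows", "data": {
  "motion": [
    {"dp":[0,0,-0.001],"rot":[0,0,0],"grip":0}
  ]
}}

```text
clock: 11.48
tcp_pos: [0.479, -0.1527, 0.0561]
orientation: [-3.13, -0.101, -0.019]
contact_force: [-1.3, -0.8, 2.7]
grip_width: 0.0085
```

Request:
{"op": "send_rows", "data": {
  "motion": [
    {"dp":[0,0,-0.001],"rot":[0,0,0],"grip":0}
  ]
}}

```text
clock: 11.6
tcp_pos: [0.479, -0.1527, 0.055]
orientation: [-3.13, -0.102, -0.019]
contact_force: [-0.7, -0.9, 2.8]
grip_width: 0.0084
```

Request:
{"op": "send_rows", "data": {
  "motion": [
    {"dp":[0,0,-0.001],"rot":[0,0,0],"grip":0},
    {"dp":[0,0,-0.0008],"rot":[0,0,0],"grip":0}
  ]
}}

```text
clock: 11.85
tcp_pos: [0.479, -0.1527, 0.0531]
orientation: [-3.13, -0.102, -0.019]
contact_force: [-0.4, 0.4, 2.7]
grip_width: 0.0087
```

Request:
{"op": "send_rows", "data": {
  "motion": [
    {"dp":[0,0,-0.0006],"rot":[0,0,0],"grip":0}
  ]
}}

```text
clock: 11.98
tcp_pos: [0.479, -0.1527, 0.0524]
orientation: [-3.13, -0.102, -0.019]
contact_force: [0.9, 1.3, 3.3]
grip_width: 0.0088
```

Request:
{"op": "send_rows", "data": {
  "motion": [
    {"dp":[0,0,-0.0004],"rot":[0,0,0],"grip":0}
  ]
}}

```text
clock: 12.1
tcp_pos: [0.4791, -0.1527, 0.0522]
orientation: [-3.13, -0.102, -0.019]
contact_force: [-1.9, -0.5, 7.4]
grip_width: 0.0085
```

Request:
{"op": "send_rows", "data": {
  "motion": [
    {"dp":[0,0,0],"rot":[0,0,-0.08],"grip":0},
    {"dp":[0,0,0],"rot":[0,0,-0.08],"grip":0},
    {"dp":[0,0,0],"rot":[0,0,-0.08],"grip":0}
  ]
}}

```text
clock: 12.48
tcp_pos: [0.4787, -0.1528, 0.0523]
orientation: [-3.12, 0.285, -0.02]
contact_force: [-0.6, 0.5, 2.8]
grip_width: 0.0085
```

Request:
{"op": "send_rows", "data": {
  "motion": [
    {"dp":[0,0,0],"rot":[0,0,-0.08],"grip":0},
    {"dp":[0,0,0],"rot":[0,0,-0.08],"grip":0},
    {"dp":[0,0,0],"rot":[0,0,-0.08],"grip":0}
  ]
}}

```text
clock: 12.85
tcp_pos: [0.4784, -0.1527, 0.0523]
orientation: [-3.062, 0.669, -0.021]
contact_force: [-0.8, -0.3, 3.3]
grip_width: 0.0085
```

Request:
{"op": "send_rows", "data": {
  "motion": [
    {"dp":[0,0,0],"rot":[0,0,-0.08],"grip":0},
    {"dp":[0,0,0],"rot":[0,0,-0.08],"grip":0},
    {"dp":[0,0,0],"rot":[0,0,-0.08],"grip":0}
  ]
}}

```text
clock: 13.22
tcp_pos: [0.4781, -0.1526, 0.0523]
orientation: [-2.958, 1.043, -0.021]
contact_force: [-1.0, 0.3, 3.4]
grip_width: 0.0087
```

Request:
{"op": "send_rows", "data": {
  "motion": [
    {"dp":[0,0,0],"rot":[0,0,-0.08],"grip":0},
    {"dp":[0,0,0],"rot":[0,0,-0.08],"grip":0},
    {"dp":[0,0,0],"rot":[0,0,-0.08],"grip":0}
  ]
}}

```text
clock: 13.6
tcp_pos: [0.4778, -0.1524, 0.0523]
orientation: [-2.808, 1.401, -0.022]
contact_force: [-0.3, 0.3, 3.0]
grip_width: 0.0086
```

Request:
{"op": "send_rows", "data": {
  "motion": [
    {"dp":[0,0,0],"rot":[0,0,-0.08],"grip":0},
    {"dp":[0,0,0],"rot":[0,0,-0.08],"grip":0},
    {"dp":[0,0,0],"rot":[0,0,-0.08],"grip":0}
  ]
}}

```text
clock: 13.98
tcp_pos: [0.4776, -0.1522, 0.0523]
orientation: [-2.614, 1.739, -0.022]
contact_force: [-0.6, -0.8, 1.9]
grip_width: 0.0084
```

Request:
{"op": "send_rows", "data": {
  "motion": [
    {"dp":[0,0,0],"rot":[0,0,-0.08],"grip":0},
    {"dp":[0,0,0],"rot":[0,0,-0.08],"grip":0},
    {"dp":[0,0,0],"rot":[0,0,-0.08],"grip":0}
  ]
}}

```text
clock: 14.35
tcp_pos: [0.4774, -0.1519, 0.0523]
orientation: [-2.38, 2.05, -0.021]
contact_force: [-1.0, 0.0, 4.7]
grip_width: 0.0088
```

```bash
python3 -c "
from h import *
o=get_obs();r=o['orientation'];print(o['tcp_pos'],2*np.arctan2(-r[1],-r[0]),o['moment'],o['contact_force'],o['joints'])"
```

```text
[ 0.47742116 -0.1518997   0.05229464] -1.4219954252773102 [0.23374879 0.26074284 0.01365854] [-1.01297262  0.01951211  4.71437331] [-0.14542392  0.41034235  0.39807734  2.12029501 -0.25124669  0.6426709
 -0.99862211]
```

Request:
{"op": "send_rows", "data": {
  "motion": [
    {"dp":[0,0,0],"rot":[0,0,-0.07],"grip":0},
    {"dp":[0,0,0],"rot":[0,0,-0.07],"grip":0}
  ]
}}

```text
clock: 14.6
tcp_pos: [0.4774, -0.1517, 0.0523]
orientation: [2.226, -2.217, 0.021]
contact_force: [-0.7, -1.3, 2.8]
grip_width: 0.0087
```

Request:
{"op": "send_rows", "data": {
  "motion": [
    {"dp":[0,0,0],"rot":[0,0,-0.05],"grip":0},
    {"dp":[0,0,0],"rot":[0,0,-0.05],"grip":0}
  ]
}}

```text
clock: 14.85
tcp_pos: [0.4774, -0.1516, 0.0523]
orientation: [2.109, -2.328, 0.021]
contact_force: [-0.1, -0.6, 2.8]
grip_width: 0.0087
```

```bash
python3 -c "
from h import *
o=get_obs();r=o['orientation'];print(o['tcp_pos'],2*np.arctan2(-r[1],-r[0]),o['moment'],o['contact_force'])"
```

```text
[ 0.47739955 -0.15160201  0.05229123] 4.613630309212618 [0.06353588 0.18577093 0.57660942] [-0.0571515  -0.55400978  2.84455034]
```

Request:
{"op": "send_rows", "data": {
  "motion": [
    {"dp":[0,0,0],"rot":[0,0,0],"grip":0.04},
    {"dp":[0,0,0],"rot":[0,0,0],"grip":0.04},
    {"dp":[0,0,0],"rot":[0,0,0],"grip":0.04},
    {"dp":[0,0,0],"rot":[0,0,0],"grip":0.04},
    {"dp":[0,0,0.02],"rot":[0,0,0],"grip":0.04},
    {"dp":[0,0,0.03],"rot":[0,0,0],"grip":0.04},
    {"dp":[0,0,0.05],"rot":[0,0,0],"grip":0.04},
    {"dp":[0.02,0.03,0.05],"rot":[0,0,0],"grip":0.04},
    {"dp":[0.03,0.05,0.03],"rot":[0,0,0],"grip":0.04},
    {"dp":[0.03,0.05,0],"rot":[0,0,0],"grip":0.04},
    {"dp":[0,0,0],"rot":[0,0,0],"grip":0.04},
    {"dp":[0,0,0],"rot":[0,0,0],"grip":0.04}
  ]
}}

```text
clock: 16.35
tcp_pos: [0.5563, -0.0192, 0.2374]
orientation: [-2.109, 2.328, -0.019]
contact_force: [-0.3, -1.0, -0.7]
grip_width: 0.0403
```

Run:
```python
from h import *
f=grab('scene');g=grab('top')
A=cv2.resize(f['img'][200:320,300:430],None,fx=3,fy=3,interpolation=cv2.INTER_CUBIC)
B=cv2.resize(g['img'][110:310,295:435],None,fx=2.7,fy=2.7,interpolation=cv2.INTER_CUBIC)
h=max(A.shape[0],B.shape[0]); pad=lambda I:cv2.copyMakeBorder(I,0,h-I.shape[0],0,0,cv2.BORDER_CONSTANT)
save('s4',np.hstack([pad(A),pad(B)]))
```

```text
(no output)
```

View pics/s4.png

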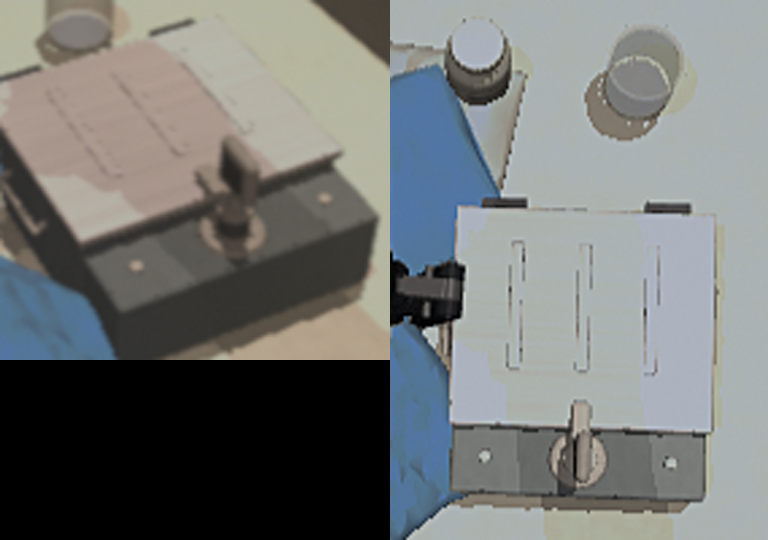

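```bash
python3 -c "
from h import *
o=get_obs();print(o['clock'],o['contact_force'],abs(o['qvel']).max());print(hand_in())"
```

```text
16.45 [-1.17465458  0.5943716  -1.12325715] 0.008197078307349618
the job is handed in; nothing more can be done
None
```

The lid is closed and the key is locked, and the job is handed in at 16.45 s on the robot's clock (limit 58 s). `hand_in()` gives no verdict.

**Lid:** I pushed it shut from above until the force showed firm contact, about 20 to 30 N on the wrist.

**Key:** I pressed it with about 3 to 5 N while turning it back and forth. The force never rose above about 5.4 N while it was against the stop. It came free at a turn of about -0.34 rad and sank about 12.5 mm. I then turned it clockwise until it met its stop, where the moment rose to 0.58 N m at an estimated turn of about 1.35 rad. After that I opened the gripper and backed away.

**Last checks:**
- **Pictures:** the lid is flat, the tongue lies over its lip along the case, and the bow stands about 10 mm lower than at the start (read by eye from one view).
- **Surroundings:** the bottle and beaker look unmoved. I did not check the petri dishes or the marker in the last picture, but the arm never went near them.
- **Robot:** the arm was at rest and clear of everything. The force reading was only about 1 N, the usual level of noise.

**Disagreement:** the reported TCP height was about 35 mm lower than both the camera views and the contact with the closed lid. I corrected for this throughout.

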